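# Preset the lug-nut counter and start it with the spring-return key

### The job

Three lug nuts are up for inspection: roll the knurled thumbwheel by its edge until the row of three pips stands in the middle of the window. Then twist the spring-return start key clockwise until you feel its hard stop, keep it against the stop for a moment without wrenching it, and let go so that it springs fully back. Leave the wheel at three and everything else on the table where it is.

Things in the scene. Friction and masses are not known exactly. Their poses are not given: they have to be found in the camera images.
- preset_box: Preset unit, fixed to the table: a grey painted case 150 (x) x 170 (y) x 90 (z) mm; origin at the centre of its underside, z up, x away from the robot at yaw 0. A knurled aluminium thumbwheel stands up out of its top on the -y half; on the +y half a low steel frame (10 mm high) is the window on the counting drum.
- wheel_top (a point): Highest point of the thumbwheel's rim, 132 mm above the table, at (0, -40, 132) mm in the preset unit's frame, moving with the unit but not with the wheel. The wheel is a disc 124 mm in diameter and 24 mm wide (across y) with 24 low ribs along its rim; its axle lies along the unit's y axis, 62 mm below this point. The wheel rises 42 mm above the case; the window frame is 33 mm from the wheel's +y face and the frame's top is 32 mm below this point. Axes as the preset unit.
- window (a point): Centre of the window, on top of the drum, 102 mm above the table, at (0, 42, 102) mm in the preset unit's frame. The black drum turns with the wheel and carries five rows of white pips, rows of 1, 2, 3, 4 and 5, each row parallel to the axle, a fifth of a turn apart; the number set is the row at the top of the drum, in the middle of the window.
- wheel (a joint): Thumbwheel and drum angle, rad. It grows as the wheel's top rolls towards the unit's +x (away from the robot). The rows of 1, 2, 3, 4, 5 pips stand in the middle of the window at 0, 1.257, 2.513, 3.770, 5.027; end stops at -0.5 and 5.5. The wheel has no detents: about 0.07 N m of friction holds it where it is left. At the start it lies between 0 and 1.3.
- key_box: Start-key unit, fixed to the table: a grey painted case 120 x 120 x 70 mm; origin at the centre of its underside, z up. The start key stands on top, its axis upright through this origin. The key's hard stop, inside, is set differently on every unit and must be felt: there the torque rises by about 4 N m per rad. 0.1 to 0.3 N m over the spring is a firm, safe contact; over about 0.5 N m damages it.
- key_bar: Bar grip of the start key: black, 64 mm long (its x axis), 18 mm wide (its y axis), 34 mm high, on a steel disc of 72 mm diameter whose top is 82 mm above the table. Origin on the key's axis at table height; the bar reaches from 82 to 116 mm above it. A white line on top marks the +x end.
- key (a joint): Start key angle, rad: 0 at rest (bar along the unit's x axis), growing clockwise seen from above. A spring drives it back to 0: about 0.4 N m at rest, rising by 0.2 N m per rad, so the bar needs a firm grip (20 N or more). It meets a hidden hard stop somewhere from 0.45 to 1.25 rad (see key_box). Let go at any angle, it is back within a second.
- nut1: Bystander: bronze-coloured lug nut standing on its flange, 60 mm across, 58 mm high; origin at the centre of its underside.
- nut2: Bystander: bronze-coloured lug nut standing on its flange, 60 mm across, 58 mm high; origin at the centre of its underside.
- nut3: Bystander: bronze-coloured lug nut standing on its flange, 60 mm across, 58 mm high; origin at the centre of its underside.
- canister: Bystander: aluminium screw-top canister with knurled lid, 84 mm across, 126 mm high; origin at the centre of its underside.
- grommet_tray: Bystander: black rubber tray of grommets, 120 x 170 x 28 mm; origin at the centre of its underside.
- plug_gauge: Bystander: steel plug gauge with red handle lying along its x axis, 160 mm long, 26 mm high; origin under the middle of the handle.
- spanner: Bystander: steel spanner lying along its x axis, 190 mm long; origin on its underside.
Mind the look-alikes: they are no part of the job. Leave any pink look-alike of the key_box alone.

How it is judged:
On the way, in this order (a step that is already met when the one before it is completed fails the run):
1. the row of three pips stands in the middle of the window and the wheel has been let go (value of joint wheel between 2.333 and 2.693 rad and contact force between the fingers and preset_box below 0.2 N), for 0.3 s.
2. the start key is held against its stop (contact force between key_bar and key_box above 1 N), for 0.2 s.
At the end, for the whole second after the job is handed in: The wheel stands at three pips (2.513 within 0.18 rad) and the start key, after having been held against its stop, is back at rest (within 0.08 rad), both let go (value of joint wheel between 2.333 and 2.693 rad and value of joint key below 0.08 rad); the robot touches nothing.
It fails at once if the key is wrenched against its stop (over 18 N on the stop pin, 30 mm from the axis) (contact force between key_bar and key_box above 18 N).
It fails at once if a bystander is pushed away by over 25 mm (distance of any of nut1, nut2, nut3, canister, grommet_tray, plug_gauge, spanner from where it was at the start of the episode above 0.025 m).
It fails at once if a nut or the canister is tipped over (angle between any of nut1, nut2, nut3, canister's own z axis and vertical above 0.5 rad).
It also fails if it takes over 72 s, if anything falls off the work surface, if the arm or the gripper's body presses on something with over 40 N, if the wrist force passes 120 N, or if a joint passes its speed limit or range.

### The arm

A 6-joint arm with a two-finger parallel gripper is mounted at the origin on the work surface. World frame = base frame: x ahead of the robot, y to its left, z up, the work surface at z = 0. Lengths are in m, angles in rad, forces in N, time in s.
With the tool pointing down it reaches from about 0.375 to 0.9 m from the base axis. Payload 3.1 kg.
Tool frame: the origin (TCP) lies midway between the tips of the shut fingers; the grasp point (between the pads) lies 19 mm behind it; z points along the fingers, y is the line along which they close (so a half turn about z gives the same grasp; the last joint's range is limited). The gripper opens to 85 mm and grips with 20 to 120 N. Pads are 22 mm wide; open, the fingers measure 114 mm over their backs; the gripper's body (76 mm by 85 mm) begins 54 mm behind the grasp point. The pads swing forward as they close: fully open they stand 13 mm farther back than shut.
Start: joints at [-1.421, 0.527, 1.433, -0, 1.181, -0.178], TCP at [0.201, -0.592, 0.231] pointing down, gripper open.
Joint ranges: [-3.08, 3.08], [-0.75, 2.2], [0.22, 2.44], [-1.43, 4.57], [0, 2.65], [-2.85, 2.85]. Speed limits (rad/s): [2.79, 2.79, 3.14, 3.14, 3.14, 3.14].

### API

Orientations are given as a unit quaternion [x, y, z, w].
In Python, from station import manip gives the robot as it stands.
- The arm moves only by the tool step_arm, never from a script. Its argument "targets" is text: rows parted by semicolons, each of 4 numbers parted by spaces: the shift along the tool's x, y, z in mm, then the turn about the tool's z in degrees. A call has 1 to 12 rows; each row is the pose to reach, as a shift and turn from the pose commanded when the call began, along the tool's axes at that moment; what a row does not reach only later rows make up. A row lasts 1/10 s, in which the tool goes at most 50 mm and 8.59 degrees, less where a joint would pass 70% of its speed; a pose out of reach is approached as far as the arm can. A call with a gripper value outside its range is refused whole. "gripper" is the closure, from 0 (fully open) to 1 (shut), set as the call begins (left out, the last holds). The fingers move at their own pace and stop on an object; "squeeze" is the grip in N (left out, the last holds). Time passes only in rows, so rows that repeat a pose let the fingers close. It gives the time, the measured TCP pose, the force, the opening and the grip force at its end, in the units of the state.
- manip.sense(): the state, without advancing time (a new reading comes with each control period).
- manip.snapshot(name): name is "scene" or "side" or "wrist"; returns the picture (384x512x3 uint8, red, green, blue); there is no depth.
- manip.get_calibration(name): a dict with "fov_y" (degrees; the focal length in pixels is half the picture's height over the tangent of half this angle, whatever the lens; pixels are square), "cx", "cy" (the principal point, pixels), "extrinsics" (4x4, takes a point from camera to world coordinates); the wrist camera has in their place "tool_from_camera" (4x4, takes a point from camera to tool coordinates, whose origin is the TCP and whose axes are the flange's). Camera axes: x right, y down, z forward; pixel columns grow to the right and rows downward; lengths in m; the calibration is good to about 2 mm. A picture is of the moment at which its call begins: read the wrist's pose just before it. get_calibration takes no time and is no camera call.
- manip.sign_off(): hands the job in; it is judged then, once.
Trained networks look in the newest picture that a camera, given by its name, has taken for a name from the list of things; names that differ only in an ending like _2 or _b are one class to them, and where a whole thing is asked for, a point or a joint stands for the part that bears it (a point fixed in the world has none). Each returns a list of dicts, best first, with "p" (0 to 1); they miss things now and then, are a little off and sometimes report something else, mostly with a low value. They report only what shows in the picture. A call takes as long as a camera call. They do not tell look-alikes from the thing itself.
- manip.recognise(camera, query): "position" ([column, row] in pixels, amid what is visible of it).
- manip.masks_of(camera, query): "pixels" (384x512 bool, what is visible of it) and "position" ([column, row] in pixels, amid what is visible of it).
- manip.mark_of(camera, query): "position" ([column, row] in pixels: a listed point, or the origin of a listed thing).
The state is a dict: "t": time; "q": joint angles; "qd": joint speeds; "tau": joint torques, N m; "tcp_pos": TCP position; "tool_rot": TCP orientation; "force": force on the tool from outside, world axes, zero at the start; "ft_torque": the same for the moment, N m; "finger_gap": opening from 0.0 (shut) to 1.0 (fully open); "gripper_force": force on a finger pad.
Only numpy, scipy, OpenCV 4.12 (cv2) and the standard library are available. Lean on these libraries where they do the work, as an engineer would, in place of code of your own. Each camera call takes 0.05 s, during which the arm holds its last target. There are 200 camera calls.

## Working session

There is one attempt and no reset: what is moved stays moved. The work goes in short steps, Python scripts to look and compute and a tool call to move; the robot and the scene stay as the last step left them, time stands still between calls to the robot, and variables do not carry over. Pictures are saved under pics/ and viewed, at most 10 in all, crops included, and the job is handed in when it is done.

Besides the shell and the picture viewer there is one more tool, called after "Request:" by a JSON object that holds its "op" and its "data". step_arm: Moves the arm, as the interface text tells. Its arguments: {"type":"object","properties":{"targets":{"type":"string"},"gripper":{"type":"number"},"squeeze":{"type":"number"}},"required":["targets"]}

```bash
mkdir -p pics
cat > h.py <<'E'
from station import manip
import numpy as np, cv2
from scipy.spatial.transform import Rotation as R
def cam(n):
    c=manip.get_calibration(n)
    if 'extrinsics' in c: T=np.array(c['extrinsics'])
    else:
        s=manip.sense(); W=np.eye(4); W[:3,:3]=R.from_quat(s['tool_rot']).as_matrix(); W[:3,3]=s['tcp_pos']; T=W@np.array(c['tool_from_camera'])
    f=192/np.tan(np.radians(c['fov_y'])/2)
    return T,f,c['cx'],c['cy']
def ray(C,p,z):
    T,f,cx,cy=C; d=T[:3,:3]@np.array([(p[0]-cx)/f,(p[1]-cy)/f,1]); o=T[:3,3]
    return o+d*(z-o[2])/d[2]
def proj(C,P):
    T,f,cx,cy=C; q=T[:3,:3].T@(np.array(P)-T[:3,3]); return np.array([cx+f*q[0]/q[2],cy+f*q[1]/q[2]])
def snap(n,name=None):
    C=cam(n); im=manip.snapshot(n)
    if name: cv2.imwrite('pics/'+name,im[:,:,::-1])
    return C,im
E
python3 - <<'E'
from h import *
H={'wheel_top':.132,'window':.102,'key_bar':0,'key_box':0,'preset_box':0}
for n in ['scene','side']:
    C,im=snap(n,n+'0.png'); print(n,C[0][:3,3].round(2),C[0][:3,2].round(2),C[1])
    for k,z in H.items():
        for d in manip.mark_of(n,k)[:3]: print(k,round(d['p'],2),np.round(d['position']),ray(C,d['position'],z).round(3))
a=cv2.imread('pics/scene0.png');b=cv2.imread('pics/side0.png')
cv2.imwrite('pics/both.png',cv2.resize(np.vstack([a,b]),(0,0),fx=.78,fy=.78))
s=manip.sense();print(s['t'],s['tool_rot'],s['force'])
E
```

```text
scene [ 0.82 -0.36  0.97] [-0.3   0.41 -0.86] 347.4531833385385
wheel_top 0.8 [197. 272.] [ 0.551 -0.236  0.132]
window 0.73 [219. 259.] [ 0.566 -0.172  0.102]
key_bar 0.48 [279. 162.] [0.479 0.236 0.   ]
key_box 0.92 [354. 169.] [0.697 0.363 0.   ]
key_box 0.72 [264. 101.] [0.271 0.437 0.   ]
key_box 0.66 [280. 161.] [0.481 0.242 0.   ]
preset_box 0.63 [213. 280.] [ 0.559 -0.207  0.   ]
preset_box 0.29 [279. 160.] [0.473 0.242 0.   ]
side [0.42 0.68 0.82] [ 0.12 -0.65 -0.75] 356.9466626109706
wheel_top 0.67 [268. 120.] [ 0.566 -0.235  0.132]
window 0.9 [265. 141.] [ 0.566 -0.168  0.102]
key_bar 0.9 [272. 280.] [0.484 0.245 0.   ]
key_box 0.85 [360. 373.] [0.268 0.431 0.   ]
key_box 0.64 [175. 311.] [0.7  0.36 0.  ]
key_box 0.63 [276. 276.] [0.475 0.231 0.   ]
preset_box 0.74 [269. 160.] [ 0.557 -0.193  0.   ]
0.6 [9.86602411e-01 1.63143136e-01 1.83527854e-05 2.07061963e-06] [-0.43734417  0.37164657 -0.92751652]
```

View pics/scene0.png

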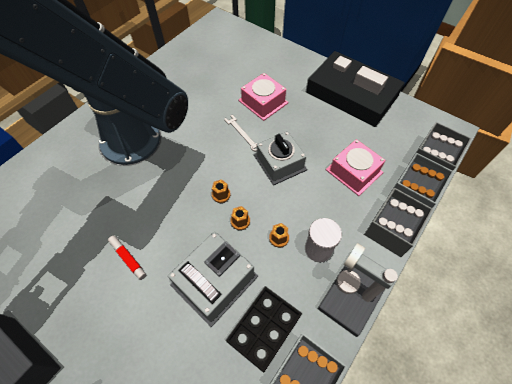

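View pics/side0.png

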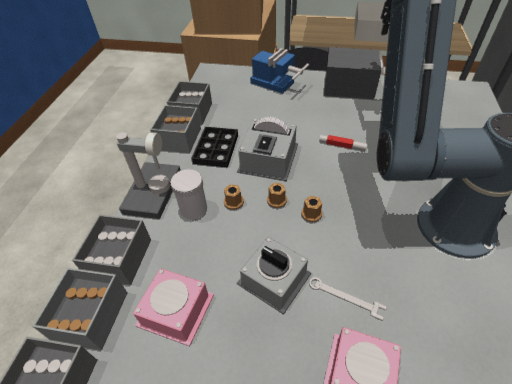

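The grey key unit is at scene (281,155) and side (274,270). The pink look-alikes are at scene (264,95) and (357,166), and I'll leave them alone. The preset unit is at scene (213,275), with one pip near the middle of its window. I'll move above it for a close look.

Request:
{"op": "step_arm", "data": {"targets": "40 -27 -10 0;80 -54 -20 0;120 -81 -30 0;160 -108 -40 0;200 -135 -50 0;240 -162 -60 0;280 -189 -70 0;320 -216 -80 0;360 -243 -90 0;400 -270 -100 0;400 -270 -100 0;400 -270 -100 0", "gripper": 0.4}}

```text
t: 1.8
tcp_pos: [0.4935, -0.2063, 0.3316]
tool_rot: [0.986, 0.165, 0.0, 0.0]
force: [-0.3, 0.6, -0.4]
finger_gap: 0.605
gripper_force: 0.0
```

Run:
```python
from h import *
C,im=snap('wrist','w1.png'); s=manip.sense(); print(s['t'],s['tcp_pos'],np.array(C[0][:3,3]),C[0][:3,2],s['finger_gap'],s['force'])
for k,z in {'wheel_top':.132,'window':.102}.items():
    for d in manip.mark_of('wrist',k)[:2]: print(k,round(d['p'],2),np.round(d['position']),ray(C,d['position'],z).round(4))
```

```text
1.85 [ 0.4927464  -0.20726474  0.33117731] [ 0.56027742 -0.18180441  0.47358146] [-0.26336351 -0.09194681 -0.96030487] 0.5988568684308766 [-0.34729267 -0.31002985 -0.50427509]
wheel_top 0.82 [306. 128.] [ 0.5571 -0.2453  0.132 ]
window 0.97 [236.  94.] [ 0.5671 -0.1603  0.102 ]
```

View pics/w1.png

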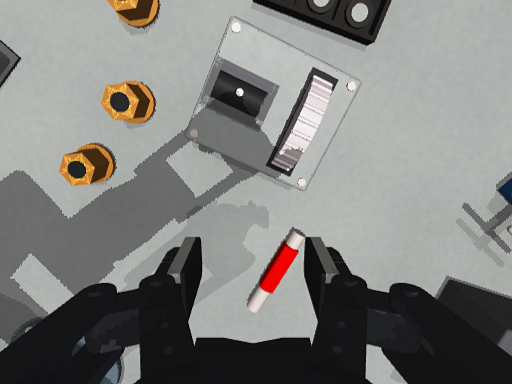

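The wrist picture shows the preset unit's case with corner screws at (236,28), (351,87), (302,182) and (193,133). The wheel slot is around (303,120), and one pip is at (239,93) in the window.

Run:
```python
from h import *
C=cam('wrist')
P=[ray(C,p,.09) for p in [(236,28),(351,87),(302,182),(193,133)]]
for p in P: print(p.round(4))
c=np.mean(P,0); print('c',c)
for a,b in [(3,0),(2,1)]: d=P[b]-P[a]; print(np.degrees(np.arctan2(d[1],d[0])),np.linalg.norm(d))
for a,b in [(1,0),(2,3)]: d=P[b]-P[a]; print(np.degrees(np.arctan2(-d[0],d[1])),np.linalg.norm(d))
y=np.mean([np.arctan2(*(P[0]-P[3])[[1,0]]),np.arctan2(*(P[1]-P[2])[[1,0]])])
w=c[:2]+.04*np.array([np.sin(y),-np.cos(y)]); print('wheel top',w, 'window',c[:2]-.042*np.array([np.sin(y),-np.cos(y)]))
p=ray(C,(239.5,92.5),.102); print('pip',p)
print(R.from_quat(manip.sense()['tool_rot']).as_matrix())
```

```text
[ 0.6325 -0.1398  0.09  ]
[ 0.6164 -0.2872  0.09  ]
[ 0.4905 -0.2743  0.09  ]
[ 0.5054 -0.1253  0.09  ]
c [ 0.56118724 -0.2066719   0.09      ]
-6.526481191744809 0.1278860172060465
-5.85352198183859 0.12647206826326612
-6.2369166980755395 0.1482413248093728
-5.695425846411422 0.1497406080247199
wheel top [ 0.55687421 -0.24643869] window [ 0.56571593 -0.16491677]
pip [ 0.56818301 -0.16536365  0.102     ]
[[ 9.47299968e-01  3.20345981e-01 -1.10590075e-03]
 [ 3.20346377e-01 -9.47300459e-01  1.96517855e-04]
 [-9.84666587e-04 -5.40432658e-04 -9.99999369e-01]]
```

Request:
{"op": "step_arm", "data": {"targets": "7 15 30 8;14 30 70 16;21 44 110 24.8;21 44 140 24.8;21 44 165 24.8;21 44 171 24.8;21 44 171 24.8", "gripper": 0.5, "squeeze": 25}}

```text
t: 2.65
tcp_pos: [0.5259, -0.243, 0.1593]
tool_rot: [0.999, -0.054, -0.001, -0.001]
force: [0.6, -0.2, 1.1]
finger_gap: 0.501
gripper_force: 0.0
```

Run:
```python
from h import *
C,im=snap('wrist','w2.png'); s=manip.sense(); print(s['t'],s['tcp_pos'],s['finger_gap'],s['force'],R.from_quat(s['tool_rot']).as_matrix()[:,0])
for k,z in {'wheel_top':.132,'window':.102}.items():
    for d in manip.mark_of('wrist',k)[:2]: print(k,round(d['p'],2),np.round(d['position']),ray(C,d['position'],z).round(4))
```

```text
2.7 [ 0.5268304  -0.24333597  0.1606188 ] 0.4973724377892708 [-0.31058097 -0.48013937  0.59997451] [ 9.94308998e-01 -1.06534437e-01  1.73727949e-04]
wheel_top 0.63 [252. 175.] [ 0.559  -0.2448  0.132 ]
window 0.66 [127. 164.] [ 0.5682 -0.1634  0.102 ]
```

View pics/w2.png

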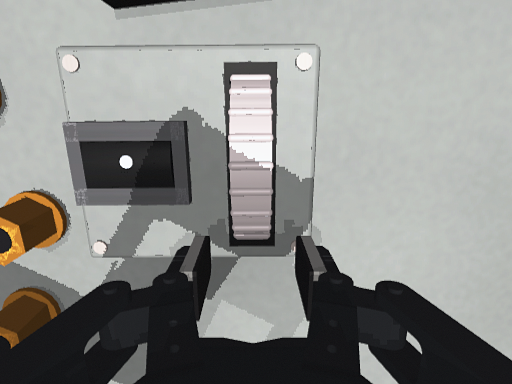

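The gripper is straddling the wheel (wheel column ≈251, finger midline ≈253), and one pip is centred in the window at (126,162). Next I go down and pinch.

Request:
{"op": "step_arm", "data": {"targets": "0 0 25 0;0 0 50 0;0 0 64 0;0 0 64 0;0 0 64 0"}}

```text
t: 3.3
tcp_pos: [0.5277, -0.2426, 0.0972]
tool_rot: [0.999, -0.052, 0.001, 0.0]
force: [0.1, 0.2, 0.6]
finger_gap: 0.504
gripper_force: 0.0
```

Request:
{"op": "step_arm", "data": {"targets": "0 0 0 0;0 0 0 0;0 0 0 0;0 0 0 0;0 0 0 0;0 0 0 0", "gripper": 1, "squeeze": 25}}

```text
t: 3.9
tcp_pos: [0.5277, -0.2423, 0.0975]
tool_rot: [0.999, -0.052, 0.001, 0.0]
force: [0.0, 2.0, 6.2]
finger_gap: 0.278
gripper_force: 24.8
```

Request:
{"op": "step_arm", "data": {"targets": "6.1 0 -3.8 0;12.5 0 -6.7 0;19.4 0 -8.6 0;26.4 0 -9.6 0;33.6 0 -9.6 0;40.6 0 -8.6 0;47.4 0 -6.7 0;53.9 0 -3.8 0;60 0 0 0;60 0 0 0;60 0 0 0"}}

```text
t: 5.0
tcp_pos: [0.5884, -0.2484, 0.0977]
tool_rot: [0.999, -0.052, 0.001, 0.0]
force: [1.3, 1.9, 6.1]
finger_gap: 0.279
gripper_force: 28.3
```

Request:
{"op": "step_arm", "data": {"targets": "0 0 0 0;0 0 0 0;0 0 0 0;0 0 -25 0;0 0 -60 0;0 0 -64 0;-30 0 -64 0;-60 0 -64 0;-60 0 -64 0;-60 0 -64 0", "gripper": 0.5}}

```text
t: 6.0
tcp_pos: [0.5267, -0.2423, 0.1601]
tool_rot: [0.999, -0.053, -0.0, -0.0]
force: [0.4, -0.1, 0.2]
finger_gap: 0.498
gripper_force: 0.0
```

Run:
```python
from h import *
C,im=snap('wrist','w3.png'); s=manip.sense(); print(s['t'],s['tcp_pos'],s['finger_gap'],s['force'])
cv2.imwrite('pics/w3c.png',cv2.resize(im[100:230,40:300,::-1],(0,0),fx=2,fy=2))
```

```text
6.05 [ 0.52767171 -0.24266886  0.16025352] 0.49733287210203275 [-0.47442632 -0.44705975 -0.14325658]
```

View pics/w3c.png

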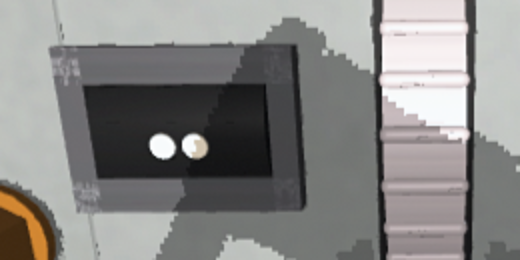

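The window now shows two pips, at image row ≈173.5, slightly short of the middle. I'll compute the wheel angle from that.

```bash
cat >> h.py <<'E'
c0=np.array([.5612,-.2067]);yw=np.radians(-6.1);ux=np.array([np.cos(yw),np.sin(yw)]);uy=np.array([-ux[1],ux[0]])
def drum(C,row,c0=c0):
    a=np.linspace(-.9,.9,181)
    r=[proj(C,[*(c0+.042*uy+.032*np.sin(t)*ux),.07+.032*np.cos(t)])[1] for t in a]
    return a[np.argmin(abs(np.array(r)-row))]
E
python3 - <<'E'
from h import *
C=cam('wrist'); im=cv2.imread('pics/w3.png',0)
for o in (0,): print(proj(C,[*(c0+.042*uy),.102]))
n,l,st,ce=cv2.connectedComponentsWithStats((im[140:190,85:170]>150).astype(np.uint8)); print(ce[1:]+[85,140],st[1:,4])
im=cv2.imread('pics/w2.png',0)
n,l,st,ce2=cv2.connectedComponentsWithStats((im[140:190,85:170]>150).astype(np.uint8)); print(ce2[1:]+[85,140],st[1:,4])
for x in (ce[1][1]+140,ce2[1][1]+140): print(x,drum(C,x))
# frame edges check (crop rows 46 & 211 => outer frame at z=.1)
for dx in (-.04,.04): print(ray(C,(130,100+46/2),.1)@[*ux,0]-c0@ux, ray(C,(130,100+211/2),.1)@[*ux,0]-c0@ux);break
E
```

```text
[131.89002172 170.48034026]
[[120.616      172.656     ]
 [136.73109244 172.63865546]] [125 119]
[[125.55882353 161.33823529]
 [ 85.         189.        ]] [136   1]
172.656 -0.050000000000000044
161.33823529411765 0.19000000000000006
0.030595667442574803 -0.02506820303043167
```

Request:
{"op": "step_arm", "data": {"targets": "2 0 25 0;2 0 50 0;2 0 64 0;2 0 64 0;2 0 64 0"}}

```text
t: 6.55
tcp_pos: [0.5297, -0.2427, 0.0963]
tool_rot: [0.999, -0.052, 0.0, 0.0]
force: [-0.4, -0.6, -0.4]
finger_gap: 0.503
gripper_force: 0.0
```

Request:
{"op": "step_arm", "data": {"targets": "0 0 0 0;0 0 0 0;0 0 0 0;0 0 0 0;0 0 0 0;0 0 0 0", "gripper": 1, "squeeze": 25}}

```text
t: 7.15
tcp_pos: [0.5295, -0.2424, 0.0971]
tool_rot: [0.999, -0.052, 0.001, 0.0]
force: [0.5, 2.1, 6.2]
finger_gap: 0.278
gripper_force: 25.2
```

Request:
{"op": "step_arm", "data": {"targets": "6.1 0 -3.8 0;12.5 0 -6.7 0;19.4 0 -8.6 0;26.4 0 -9.6 0;33.6 0 -9.6 0;40.6 0 -8.6 0;47.4 0 -6.7 0;53.9 0 -3.8 0;60 0 0 0;60 0 0 0;60 0 0 0"}}

```text
t: 8.25
tcp_pos: [0.5889, -0.2484, 0.096]
tool_rot: [0.999, -0.052, 0.0, -0.0]
force: [-1.3, 1.4, 0.8]
finger_gap: 0.277
gripper_force: 26.9
```

Request:
{"op": "step_arm", "data": {"targets": "0 0 0 0;0 0 0 0;0 0 0 0;0 0 -25 0;0 0 -60 0;0 0 -64 0;-30 0 -64 0;-60 0 -64 0;-60 0 -64 0;-60 0 -64 0", "gripper": 0.5}}

```text
t: 9.25
tcp_pos: [0.529, -0.2427, 0.1603]
tool_rot: [0.999, -0.053, 0.0, 0.0]
force: [0.2, 0.3, -0.2]
finger_gap: 0.496
gripper_force: 0.0
```

```bash
cat > look.py <<'E'
import sys
from h import *
C,im=snap('wrist',sys.argv[1]); s=manip.sense(); print(s['t'],s['tcp_pos'],s['force'])
c=c0+.0028*ux; m=proj(C,[*(c+.042*uy),.102]).astype(int); print(m)
g=cv2.cvtColor(im,cv2.COLOR_RGB2GRAY); x0,y0=m[0]-40,m[1]-24
n,l,st,ce=cv2.connectedComponentsWithStats((g[y0:y0+48,x0:x0+80]>150).astype(np.uint8))
for a,b in zip(st[1:],ce[1:]): print(a[4],(b+[x0,y0]).round(1),drum(C,b[1]+y0,c).round(2))
E
python3 look.py w4.png
```

```text
9.3 [ 0.52984956 -0.2429873   0.16046419] [-0.70042101 -0.89169127 -0.14248668]
[131 168]
105 [115.7 186.2] -0.42
103 [131.4 186.3] -0.42
94 [147.5 186.3] -0.42
```

Three pips are in the window at -0.42 rad, so one short stroke near the top is left.

Request:
{"op": "step_arm", "data": {"targets": "15 0 10 0;15 0 35 0;15 0 56 0;15 0 56 0;15 0 56 0"}}

```text
t: 9.8
tcp_pos: [0.5448, -0.2442, 0.1041]
tool_rot: [0.999, -0.052, 0.0, 0.0]
force: [-0.6, 0.3, 1.1]
finger_gap: 0.502
gripper_force: 0.0
```

Request:
{"op": "step_arm", "data": {"targets": "0 0 0 0;0 0 0 0;0 0 0 0;0 0 0 0;0 0 0 0;0 0 0 0", "gripper": 1, "squeeze": 25}}

```text
t: 10.4
tcp_pos: [0.545, -0.244, 0.1055]
tool_rot: [0.999, -0.053, 0.001, 0.0]
force: [2.3, 3.8, 5.7]
finger_gap: 0.276
gripper_force: 26.1
```

Request:
{"op": "step_arm", "data": {"targets": "6 0 -1.1 0;12.5 0 -1.5 0;19 0 -1.1 0;25 0 0 0;25 0 0 0;25 0 0 0"}}

```text
t: 11.0
tcp_pos: [0.5682, -0.2463, 0.1055]
tool_rot: [0.999, -0.052, -0.001, -0.0]
force: [-1.9, 3.6, 8.0]
finger_gap: 0.276
gripper_force: 27.1
```

Request:
{"op": "step_arm", "data": {"targets": "0 0 0 0;0 0 0 0;0 0 0 0;0 0 -25 0;0 0 -56 0;-20 0 -56 0;-40 0 -56 0;-40 0 -56 0;-40 0 -56 0", "gripper": 0.5}}

```text
t: 11.9
tcp_pos: [0.5292, -0.2428, 0.1603]
tool_rot: [0.999, -0.053, 0.0, 0.0]
force: [0.2, -0.4, -0.3]
finger_gap: 0.497
gripper_force: 0.0
```

```bash
python3 look.py w5.png;python3 -c "
import cv2;im=cv2.imread('pics/w5.png');cv2.imwrite('pics/w5c.png',cv2.resize(im[100:230,40:300],(0,0),fx=2,fy=2))"
```

```text
11.95 [ 0.52977782 -0.24293415  0.16024414] [ 0.6492572  -0.04225282 -0.9406002 ]
[131 168]
129 [111.7 169.5] -0.02
132 [128.  169.3] -0.01
124 [144.2 169.3] -0.02
```

View pics/w5c.png

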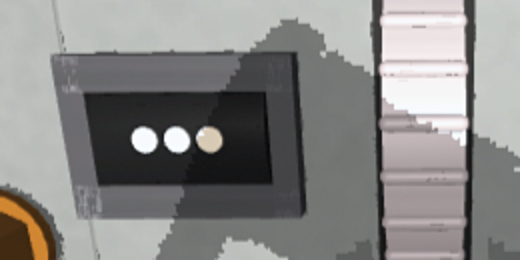

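Three pips are centred: crop row 139, with the opening spanning rows 93–184. Now on to the key.

Request:
{"op": "step_arm", "data": {"targets": "0 0 -45 0;0 0 -90 0;-16 -45 -120 0;-32 -90 -140 0;-48 -135 -160 0;-64 -180 -170 0;-80 -225 -170 0;-96 -270 -170 0;-112 -315 -170 0;-128 -360 -170 0;-144 -405 -170 0;-158 -449 -170 0"}}

```text
t: 13.15
tcp_pos: [0.4191, 0.2231, 0.3307]
tool_rot: [0.999, -0.052, 0.001, -0.0]
force: [1.0, -0.1, 1.1]
finger_gap: 0.497
gripper_force: 0.0
```

Request:
{"op": "step_arm", "data": {"targets": "0 0 0 0;0 0 0 0"}}

```text
t: 13.35
tcp_pos: [0.4193, 0.222, 0.3303]
tool_rot: [0.999, -0.051, 0.0, 0.0]
force: [-0.4, -0.1, -0.9]
finger_gap: 0.501
gripper_force: 0.0
```

Run:
```python
from h import *
C,im=snap('wrist','k1.png'); s=manip.sense(); print(s['t'],s['tcp_pos'],s['finger_gap'],s['q'],R.from_quat(s['tool_rot']).as_matrix()[:,0])
for k,z in {'key_bar':0,'key_box':0}.items():
    for d in manip.mark_of('wrist',k)[:3]: print(k,round(d['p'],2),np.round(d['position']),ray(C,d['position'],z).round(4))
for d in manip.masks_of('wrist','key_bar')[:2]:
    m=np.argwhere(d['pixels'])[:,::-1].astype(np.float32); print(d['p'],len(m),cv2.minAreaRect(m))
```

```text
13.4 [0.41955602 0.22092873 0.33026778] 0.5005501036668332 [ 2.48825915e-01  2.04314133e-01  1.66133057e+00 -6.96975287e-04
  1.27561266e+00  1.92352398e+00] [ 9.94627932e-01 -1.03513183e-01  5.44961316e-04]
key_bar 0.81 [238. 113.] [0.4823 0.2391 0.    ]
key_box 0.7 [139. 252.] [0.2726 0.4306 0.    ]
0.56 903 ((233.2876739501953, 116.08604431152344), (16.757314682006836, 56.896392822265625), 18.853158950805664)
```

View pics/k1.png

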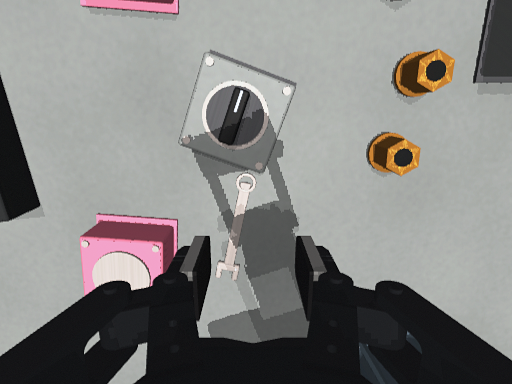

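The wrist picture shows the grey key unit with corner screws at (210,61), (288,91), (259,166) and (186,141). The bar is at (235,116) and its white line at (239,100). I'll compute its pose. The wrist needs the half-turned grasp so it has room to twist.

Run:
```python
from h import *
C=cam('wrist')
P=[ray(C,p,.07) for p in [(210,61),(288,91),(259,166),(186,141)]]
c=np.mean(P,0); print('c',c)
for a,b in [(3,0),(2,1)]: d=P[b]-P[a]; print(np.degrees(np.arctan2(d[1],d[0])),np.linalg.norm(d))
for a,b in [(1,0),(2,3)]: d=P[b]-P[a]; print(np.degrees(np.arctan2(-d[0],d[1])),np.linalg.norm(d))
im=cv2.imread('pics/k1.png',0)[88:118,220:255]
m=np.argwhere(im>180)[:,::-1].astype(np.float32)+[220,88]; print(m.mean(0),len(m))
vx,vy,x,y=cv2.fitLine(m.astype(np.float32),cv2.DIST_L2,0,.01,.01).ravel()
a=ray(C,(x,y),.116);b=ray(C,(x+10*vx,y+10*vy),.116);d=b-a;print('line',a,np.degrees(np.arctan2(d[1],d[0])))
```

```text
c [0.48000601 0.23563842 0.07      ]
-26.11205491618765 0.10201889247380642
-26.74787700571384 0.10079201052836176
-25.966717290667805 0.10151438254174414
-25.261436628237714 0.1004066358506117
[241.32222222  97.52222222] 90
line [0.50039071 0.22453031 0.116     ] -51.312162126068415
```

Request:
{"op": "step_arm", "data": {"targets": "5 -2 0 -8.5;10 -4 0 -17;15 -6 0 -25.5;20 -8 0 -34;25 -10 0 -42.5;30 -12 0 -51;35 -14 0 -59.5;40 -16 0 -68;45 -18 0 -76.5;50 -20 0 -85;60 -22 0 -93.5;60 -22 0 -100"}}

```text
t: 14.75
tcp_pos: [0.483, 0.2347, 0.3303]
tool_rot: [0.681, 0.732, 0.0, 0.0]
force: [0.6, 0.4, 0.1]
finger_gap: 0.501
gripper_force: 0.0
```

Request:
{"op": "step_arm", "data": {"targets": "0 0 0 -8.5;0 0 0 -17;0 0 20 -25.5;0 0 40 -34;0 0 60 -42.5;0 0 80 -51;0 0 100 -60;0 0 130 -60;0 0 130 -60;0 0 130 -60"}}

```text
t: 15.75
tcp_pos: [0.4815, 0.2352, 0.2004]
tool_rot: [0.226, 0.974, -0.0, -0.0]
force: [-0.3, -0.3, 0.4]
finger_gap: 0.502
gripper_force: 0.0
```

Run:
```python
from h import *
C,im=snap('wrist','k2.png'); s=manip.sense(); print(s['t'],s['tcp_pos'],s['finger_gap'],s['q'],R.from_quat(s['tool_rot']).as_matrix()[:,0])
cv2.imwrite('pics/k2.png',im[:,:,::-1])
print(proj(C,s['tcp_pos']), [proj(C,[.481+.032*np.cos(np.radians(-26))*k,.237+.032*np.sin(np.radians(-26))*k,.116]) for k in(-1,0,1)])
for d in manip.mark_of('wrist','key_bar')[:2]: print(round(d['p'],2),np.round(d['position']),ray(C,d['position'],0).round(4))
```

```text
15.8 [0.48215894 0.23565106 0.20122622] 0.5029947588784592 [ 2.46287328e-01  4.48445933e-01  1.68751317e+00 -5.05139793e-05
  1.00414665e+00 -8.68474548e-01] [-0.89781703  0.44036716 -0.00116257]
[251.61977538 253.71226476] [array([252.85961378, 159.64516815]), array([252.96643903, 200.81358958]), array([253.06552202, 238.99828957])]
0.59 [254. 167.] [0.4778 0.2403 0.    ]
0.32 [ 84. 277.] [ 0.5096 -0.0145 -0.    ]
```

View pics/k2.png

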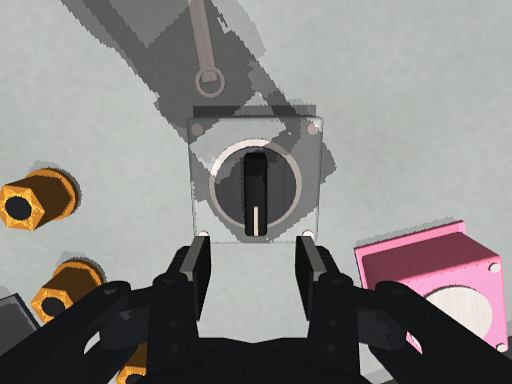

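The bar is vertical in the image at column 256, rows ≈158–236, with its white line at the bottom. It sits about 3 mm to tool +y and 2 mm to tool +x of the TCP. I'll correct for that, descend and grip.

Request:
{"op": "step_arm", "data": {"targets": "2 3 20 0;2 3 60 0;2 3 100 0;2 3 112 0;2 3 112 0;2 3 112 0"}}

```text
t: 16.45
tcp_pos: [0.482, 0.2403, 0.0899]
tool_rot: [0.225, 0.974, 0.001, 0.001]
force: [0.1, -0.5, 0.5]
finger_gap: 0.499
gripper_force: 0.0
```

```bash
cat > tq.py <<'E'
from h import *
v=[]
for i in range(3):
    s=manip.sense(); v.append([*s['ft_torque'],s['tau'][5],*s['force']]); manip.snapshot('side')
s=manip.sense(); x=R.from_quat(s['tool_rot']).as_matrix()[:,0]
print('t',s['t'],'M',np.array(v)[:,2].round(3),'tau6',np.array(v)[:,3].round(3),'mean',np.mean(v,0).round(2),'turned',round((154-np.degrees(np.arctan2(x[1],x[0])))%360,2),s['finger_gap'].__round__(3),round(s['gripper_force'],1))
E
python3 tq.py
```

```text
t 16.6 M [-0.035  0.002 -0.034] tau6 [0. 0. 0.] mean [ 0.02  0.02 -0.02  0.    0.18 -0.23  0.08] turned 0.02 0.506 0.0
```

Request:
{"op": "step_arm", "data": {"targets": "0 0 0 0;0 0 0 0;0 0 0 0;0 0 0 0;0 0 0 0;0 0 0 0;0 0 0 0", "gripper": 1, "squeeze": 80}}

```text
t: 17.3
tcp_pos: [0.4802, 0.2383, 0.0897]
tool_rot: [0.224, 0.975, -0.001, 0.0]
force: [-2.5, -6.2, 8.3]
finger_gap: 0.196
gripper_force: 78.5
```

```bash
python3 tq.py
```

```text
t 17.45 M [0.257 0.223 0.264] tau6 [0.238 0.238 0.238] mean [-0.91  0.26  0.25  0.24 -2.   -6.56  8.7 ] turned 359.87 0.191 78.5
```

Request:
{"op": "step_arm", "data": {"targets": "0 -1 0 0;0 -2 0 0;0 -2 0 4;0 -2 0 8;0 -2 0 12;0 -2 0 16;0 -2 0 20;0 -2 0 20;0 -2 0 20"}}

```text
t: 18.35
tcp_pos: [0.4803, 0.2383, 0.0897]
tool_rot: [0.39, 0.921, 0.0, 0.001]
force: [-0.8, 0.9, 7.0]
finger_gap: 0.194
gripper_force: 78.4
```

```bash
python3 tq.py
```

```text
t 18.5 M [0.465 0.458 0.457] tau6 [0.473 0.466 0.465] mean [-0.06  0.28  0.46  0.47 -0.58  0.81  6.67] turned 19.87 0.196 78.4
```

Request:
{"op": "step_arm", "data": {"targets": "0 0 0 2;0 0 0 4;0 0 0 4;0 0 0 4"}}

```text
t: 18.9
tcp_pos: [0.4803, 0.2384, 0.0898]
tool_rot: [0.422, 0.907, 0.0, 0.001]
force: [-1.5, 0.3, 5.9]
finger_gap: 0.199
gripper_force: 78.4
```

```bash
sed -i 's/range(3)/range(2)/' tq.py; python3 tq.py
```

```text
t 19.0 M [0.46  0.424] tau6 [0.483 0.479] mean [-0.06  0.3   0.44  0.48 -1.24  0.55  6.31] turned 23.86 0.197 78.4
```

Request:
{"op": "step_arm", "data": {"targets": "0 0 0 1.5;0 0 0 3;0 0 0 3;0 0 0 3"}}

```text
t: 19.4
tcp_pos: [0.4804, 0.2384, 0.0898]
tool_rot: [0.445, 0.895, 0.001, 0.001]
force: [-0.4, 1.7, 6.9]
finger_gap: 0.195
gripper_force: 78.4
```

```bash
python3 tq.py
```

```text
t 19.5 M [0.462 0.523] tau6 [0.492 0.489] mean [ 0.01  0.31  0.49  0.49 -0.47  1.19  6.95] turned 26.86 0.194 78.4
```

Request:
{"op": "step_arm", "data": {"targets": "0 0 0 1.25;0 0 0 2.5;0 0 0 2.5"}}

```text
t: 19.8
tcp_pos: [0.4804, 0.2384, 0.0898]
tool_rot: [0.465, 0.885, 0.001, 0.001]
force: [1.0, 0.9, 6.6]
finger_gap: 0.193
gripper_force: 78.3
```

```bash
python3 tq.py
```

```text
t 19.9 M [0.512 0.498] tau6 [0.559 0.512] mean [-0.02  0.29  0.5   0.54 -0.02  0.68  6.44] turned 29.36 0.197 78.3
```

Request:
{"op": "step_arm", "data": {"targets": "0 0 0 1.25;0 0 0 2.5;0 0 0 2.5"}}

```text
t: 20.2
tcp_pos: [0.4804, 0.2384, 0.0898]
tool_rot: [0.484, 0.875, 0.001, 0.001]
force: [-0.1, 1.5, 6.1]
finger_gap: 0.194
gripper_force: 78.4
```

```bash
python3 tq.py
```

```text
t 20.3 M [0.533 0.528] tau6 [0.613 0.565] mean [ 0.01  0.27  0.53  0.59 -0.18  1.57  5.83] turned 31.85 0.193 78.4
```

```bash
python3 tq.py
```

```text
t 20.4 M [0.562 0.549] tau6 [0.553 0.551] mean [ 0.03  0.34  0.56  0.55 -0.41  0.84  6.47] turned 31.85 0.195 78.4
```

Request:
{"op": "step_arm", "data": {"targets": "0 0 0 1;0 0 0 2;0 0 0 2;0 0 0 2;0 0 0 2"}}

```text
t: 20.9
tcp_pos: [0.4805, 0.2384, 0.0898]
tool_rot: [0.499, 0.867, 0.001, 0.001]
force: [-1.0, 0.7, 5.6]
finger_gap: 0.194
gripper_force: 78.5
```

```bash
python3 tq.py
```

```text
t 21.0 M [0.616 0.692] tau6 [0.665 0.665] mean [ 0.06  0.34  0.65  0.67 -1.02  0.43  5.38] turned 33.81 0.194 78.5
```

The torque slope is now about 3.3 N m/rad and it reads ≈0.15 N m over the spring, so the key is firmly against its stop. I'll hold it there, then let go fully.

Request:
{"op": "step_arm", "data": {"targets": "0 0 0 0.3;0 0 0 0.3;0 0 0 0.3;0 0 0 0.3;0 0 0 0.3;0 0 0 0.3"}}

```text
t: 21.6
tcp_pos: [0.4805, 0.2384, 0.0898]
tool_rot: [0.501, 0.866, 0.001, 0.001]
force: [-0.5, 0.6, 6.9]
finger_gap: 0.197
gripper_force: 78.5
```

```bash
python3 tq.py
```

```text
t 21.7 M [0.69  0.726] tau6 [0.685 0.685] mean [ 0.03  0.33  0.71  0.69 -0.15  0.36  6.32] turned 34.11 0.197 78.5
```

Request:
{"op": "step_arm", "data": {"targets": "0 0 0 0;0 0 0 0;0 0 0 0;0 0 0 0;0 0 0 0;0 0 0 0;0 0 0 0;0 0 0 0;0 0 0 0;0 0 0 0", "gripper": 0}}

```text
t: 22.7
tcp_pos: [0.4796, 0.2381, 0.0883]
tool_rot: [0.502, 0.865, -0.0, -0.0]
force: [0.0, -0.2, 0.5]
finger_gap: 1.001
gripper_force: 0.0
```

Request:
{"op": "step_arm", "data": {"targets": "0 0 -20 0;0 0 -60 0;0 0 -100 0;0 0 -140 0;0 0 -180 0;0 0 -180 0;0 0 -180 0;0 0 -180 0"}}

```text
t: 23.5
tcp_pos: [0.4785, 0.2378, 0.2671]
tool_rot: [0.502, 0.865, -0.001, -0.001]
force: [1.0, 0.5, 0.2]
finger_gap: 0.995
gripper_force: 0.0
```

Run:
```python
from h import *
C,im=snap('wrist'); s=manip.sense(); print(s['t'],s['tcp_pos'],s['force'])
_,b=snap('scene')
cv2.imwrite('pics/end.png',np.hstack([cv2.resize(im,(400,300)),cv2.resize(b[80:340,150:400],(312,300))])[:,:,::-1])
```

```text
23.55 [0.47838517 0.23774184 0.26668277] [ 0.0784875  -0.6999737  -0.47888833]
```

View pics/end.png

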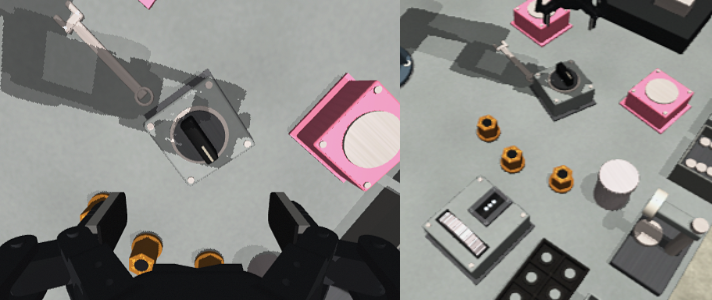

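The key bar is back parallel to its case (left panel, around (200,140)). The window shows three pips in the right panel at (490,205). Nothing has been moved and the arm is clear, so I'm handing the job in.

```bash
python3 -c "
from station import manip
print(manip.sign_off())"
```

```text
the job is handed in; nothing more can be done
None
```

I handed the job in at about 24 s: the wheel is at three pips, the key was held against its stop at about 0.15–0.2 N m over the spring and is back at rest, and nothing else was moved; no verdict came back.

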